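# Put the mixed-up lids on their own pots

## Robot

A 6-joint arm with a two-finger parallel gripper is mounted at the origin on the work surface. World frame = base frame: x ahead of the robot, y to its left, z up, the work surface at z = 0. Lengths are in m, angles in rad, forces in N, time in s.
With the tool pointing down it reaches from about 0.3 to 0.875 m from the base axis. Payload 6.4 kg.
Tool frame: the origin (TCP) lies at the very end of the fingers, on their centre line; the grasp point (between the pads) lies 19 mm behind it (r.grip_depth is the distance from the TCP to the grasp point, in m); z points along the fingers, x is the direction in which the jaws open and shut, and the axes are right-handed (so a half turn about z gives the same grasp; the last joint's range is limited). The gripper opens to 88 mm and grips with 3 to 60 N. Pads are 18 mm wide; open, the fingers measure 123 mm over their backs; the gripper's body (75 mm by 187 mm) begins 45 mm behind the grasp point.
Start: joints at [1.033, 0.181, 1.607, -0, 1.354, -0.206], TCP at [0.187, 0.544, 0.239] pointing down, gripper open.
Joint ranges: [-2.99, 2.99], [-0.89, 2.07], [0.3, 2.58], [-1.14, 4.28], [0, 2.63], [-3.12, 3.12]. Speed limits (rad/s): [2.57, 2.57, 3.01, 3.14, 3.14, 3.14].

## Interface

Orientations are given as a unit quaternion [x, y, z, w].
In Python, from plant import r, imaging gives the robot as it stands.
- The arm moves only by the tool carry_out, never from a script. Its argument "moves" is a list of rows, each a list of 7 numbers: the turn, a rotation vector about the tool's x, y, z in degrees, then the shift along the tool's x, y, z in cm, then the finger opening in cm, from 0 to 8.81. A call has 1 to 20 rows; each row shifts and turns the commanded pose from where the row before left it, along the tool's axes as they then stand; what a row does not reach is not made up. A row lasts 1/8 s, in which the tool goes at most 62.5 mm and 10.7 degrees, less where a joint would pass 70% of its speed; a pose out of reach is approached as far as the arm can. A call is refused whole if a number of a shift passes 6.25 or a number of a turn 10.7, either way. A call with a gripper value outside its range is refused whole. The fingers move at their own pace and stop on an object; "force" is the grip in N (left out, the last holds). Time passes only in rows, so rows that do not move let the fingers close. It gives the time, the measured TCP pose, the force and the opening at its end, in the units of the state.
- r.get_obs(): the state, without advancing time (a new reading comes with each control period).
- imaging.capture(name): name is "side" or "top"; returns a dict with "img" (400x640x3 uint8, red, green, blue), "fx", "fy", "cx", "cy" (pixels), "distortion" ([k1, k2, p1, p2, k3] as OpenCV has them; the pictures are not rectified), "xyz" and "orientation" of the camera in the world. Camera axes: x right, y up, looking along -z (the intrinsics and any distortion apply to the point x, -y, -z); pixel columns grow to the right and rows downward; lengths in m; the calibration is good to about 2 mm. A picture is of the moment at which its call begins. There is no depth.
- r.sign_off(): hands the job in, once; it reports no verdict.
The state is a dict: "time_s": time; "joints": joint angles; "qd": joint speeds; "tau": joint torques, N m; "eef_pos": TCP position; "eef_rot": TCP orientation; "ft_force": force on the tool from outside, world axes, zero at the start; "torque": the same for the moment, N m; "width": opening from 0.0 (shut) to 1.0 (fully open).
Only numpy, scipy, OpenCV 4.12 (cv2) and the standard library are available. Lean on these libraries where they do the work, as an engineer would, in place of code of your own. Each camera call takes 0.05 s, during which the arm holds its last target.

## Task

The three lids have ended up on the wrong pots: put each lid on the pot of its own shape, sitting fully down in the mouth; the cork-faced board is free to lay a lid on meanwhile. Set the lids down without dropping them, as the enamel chips, and leave the pots, mug, tin and spray gun standing where they are.

Things in the scene. Friction and masses are not known exactly. Their poses are not given: they have to be found in the camera images.
- lid_round_grip (a point): Round white lid: flange 136 mm across, under it a plug 96 across, 8 deep, that drops into the round pot's mouth. Starts on the oblong pot. Dark strap handle on top: a bar 74 (along x) x 16 (y) x 10 mm; grip across the 16. Point: the bar's centre, on the lid's axis, 34 mm above the flange's underside and 42 above the plug's; the lid's top is 25 below it. 0.18 kg.
- lid_square_grip (a point): Square white lid: flange 136 x 136 mm, under it a plug 96 x 96, 8 deep, that drops into the square pot's mouth. Starts on the round pot. Dark strap handle on top: a bar 74 (along x) x 16 (y) x 10 mm; grip across the 16. Point: the bar's centre, on the lid's axis, 34 mm above the flange's underside and 42 above the plug's; the lid's top is 25 below it. 0.18 kg.
- lid_oblong_grip (a point): Oblong white lid: flange 176 (x) x 100 mm, under it a plug 136 x 60, 8 deep, that drops into the oblong pot's mouth, x along the pot's x, either way. Starts on the square pot. Dark strap handle on top: a bar 74 (along x) x 16 (y) x 10 mm; grip across the 16. Point: the bar's centre, on the lid's axis, 34 mm above the flange's underside and 42 above the plug's; the lid's top is 25 below it. 0.18 kg.
- pot_round: Round pot, mouth 112 mm across, 128 mm over the rim, with two small loop handles at its +y and -y sides (168 mm over them). Loose, about 0.7 kg, white enamelled steel with a dark rolled rim 8 mm wide. Origin: centre of its underside, z up; the rim's top is 95 mm above it.
- pot_square: Square pot, mouth 112 x 112 mm, 128 x 128 mm over the rim, with two small loop handles at its +y and -y sides. Loose, about 0.7 kg, white enamelled steel with a dark rolled rim 8 mm wide. Origin: centre of its underside, z up; the rim's top is 80 mm above it.
- pot_oblong: Oblong rectangular pot, long side along its x: mouth 152 x 76 mm, 168 x 92 mm over the rim, with two small loop handles at its +x and -x ends (206 mm over them). Loose, about 0.7 kg, white enamelled steel with a dark rolled rim 8 mm wide. Origin: centre of its underside, z up; the rim's top is 65 mm above it.
- board: Empty cork-faced wooden board, fixed on the bench, 200 mm (x) x 170 mm (y), the free spot where a lid can be laid on its plug. Origin: centre of its underside; its top is 16 mm higher.
- mug: Bystander: white enamel mug, 80 mm across, 80 mm high, handle at its +y. Origin: centre of its underside.
- tin: Bystander: bare metal tin, 84 mm across, 110 mm high. Origin: centre of its underside.
- gun: Bystander: spray gun with a cup on top, resting on a stand with a base plate 130 x 110 mm; 233 mm high. Origin: centre of the underside of the stand.
There are look-alikes about, which are no part of the job. What is shaped like the part that bears lid_square_grip but green or pink is not meant.

How it is judged:
By the outcome, as a careful person would: the job done as asked, in the order asked, and still so for the second after the job is handed in, with the robot touching nothing.
It also fails if it takes over 120 s, if anything falls off the work surface, if the arm or the gripper's body presses on something with over 40 N, if the wrist force passes 120 N, or if a joint passes its speed limit or range.

## Working session

There is one attempt and no reset: what is moved stays moved. The work goes in short steps, Python scripts to look and compute and a tool call to move; the robot and the scene stay as the last step left them, time stands still between calls to the robot, and variables do not carry over. Pictures are saved under pics/ and viewed, and the job is handed in when it is done.

Besides the shell and the picture viewer there is one more tool, called after "Request:" as name([rows], argument=value, ...), one row to a line, values as JSON. carry_out: Moves the arm, as the interface text tells. Its arguments: {"type":"object","properties":{"moves":{"type":"array"},"force":{"type":"number"}},"required":["moves"]}

```bash
mkdir -p pics; ls
python3 - <<'E'
from plant import r, imaging
import cv2
for n in ("top","side"):
    c=imaging.capture(n); cv2.imwrite(f"pics/{n}0.png",c["img"][:,:,::-1])
    print({k:v for k,v in c.items() if k!="img"})
print(r.get_obs(), r.grip_depth)
E
```

```text
pics
{'fx': 463.46856141240283, 'fy': 463.46856141240283, 'cx': 322.4844618771132, 'cy': 203.0164774030136, 'distortion': array([0.01089739, 0.        , 0.        , 0.        , 0.        ]), 'xyz': array([0.34883024, 0.09770961, 1.46467006]), 'orientation': array([-0.04940973,  0.05393658,  0.71255832, -0.69778949])}
{'fx': 440.71224512636024, 'fy': 440.71224512636024, 'cx': 311.973438271445, 'cy': 199.57941682292673, 'distortion': array([-0.10788224,  0.        ,  0.        ,  0.        ,  0.        ]), 'xyz': array([ 0.38514827, -0.98537033,  0.94388922]), 'orientation': array([ 0.44744669, -0.03350496, -0.06050458,  0.89163225])}
{'time_s': 0.1, 'joints': array([ 1.03267172e+00,  1.81453489e-01,  1.60786604e+00, -3.65889495e-05,
        1.35377527e+00, -2.06309770e-01]), 'qd': array([ 1.63213221e-03, -2.37417670e-04, -3.90427814e-03,  1.33528050e-05,
        3.67859345e-04, -5.50956709e-04]), 'tau': array([-1.54835809e-03, -4.34817123e+01, -3.42698157e+01,  7.03321095e-02,
        3.39723006e-02, -2.19813296e-05]), 'eef_pos': array([0.1870715 , 0.54323393, 0.23792796]), 'eef_rot': array([ 8.14171720e-01,  5.80623670e-01, -6.80696262e-04,  3.17933367e-04]), 'ft_force': array([ 0.25714389, -0.60466789,  0.69098505]), 'torque': array([-0.00388825,  0.03079258, -0.0069982 ]), 'width': 0.9962146271825439} 0.0187
```

View pics/top0.png

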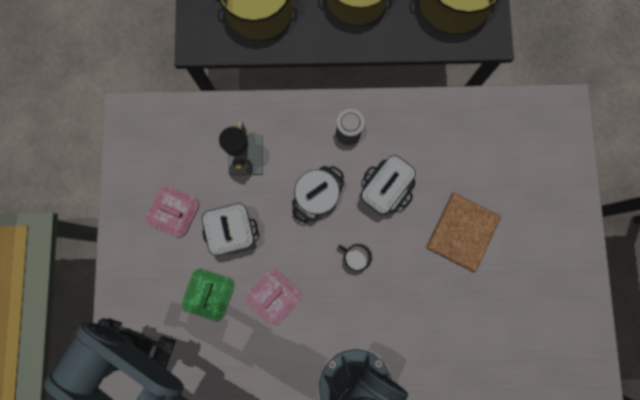

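View pics/side0.png

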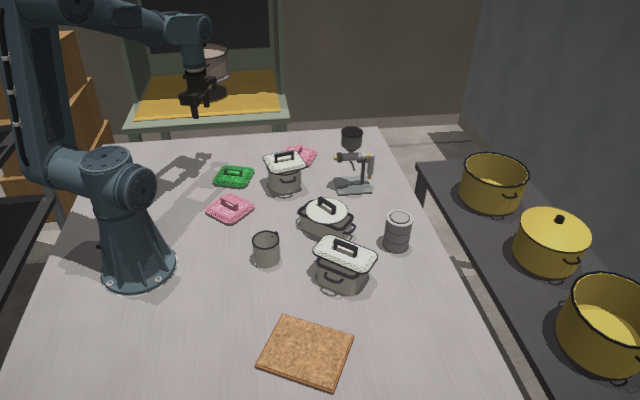

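```bash
cat > h.py <<'E'
import numpy as np, cv2
from scipy.spatial.transform import Rotation as R
from plant import r, imaging
def proj(c,P):
    P=np.atleast_2d(P).astype(float)
    q=R.from_quat(c["orientation"]).inv().apply(P-c["xyz"])*[1,-1,-1]
    K=np.array([[c["fx"],0,c["cx"]],[0,c["fy"],c["cy"]],[0,0,1]])
    return cv2.projectPoints(q,np.zeros(3),np.zeros(3),K,c["distortion"])[0][:,0]
def ray(c,uv):
    K=np.array([[c["fx"],0,c["cx"]],[0,c["fy"],c["cy"]],[0,0,1]])
    u=cv2.undistortPoints(np.array(uv,float).reshape(-1,1,2),K,c["distortion"])[:,0]
    return R.from_quat(c["orientation"]).apply(np.c_[u[:,0],-u[:,1],-np.ones(len(u))])
def onz(c,uv,z):
    d=ray(c,uv); return c["xyz"]+d*((z-c["xyz"][2])/d[:,2])[:,None]
def tri(c1,u1,c2,u2):
    d1=ray(c1,[u1])[0];d2=ray(c2,[u2])[0]
    A=np.c_[d1,-d2];s=np.linalg.lstsq(A,c2["xyz"]-c1["xyz"],rcond=None)[0]
    p=c1["xyz"]+d1*s[0];q=c2["xyz"]+d2*s[1];return (p+q)/2,np.linalg.norm(p-q)
def crop(c,x0,y0,x1,y1,k,fn):
    cv2.imwrite(fn,cv2.resize(c["img"][y0:y1,x0:x1,::-1],None,fx=k,fy=k,interpolation=cv2.INTER_CUBIC))
E
python3 - <<'E'
from h import *
c=imaging.capture("top"); crop(c,190,140,430,270,3.3,"pics/topc.png")
c=imaging.capture("side"); crop(c,230,140,400,300,3.7,"pics/sidec.png")
E
```

```text
(no output)
```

View pics/topc.png

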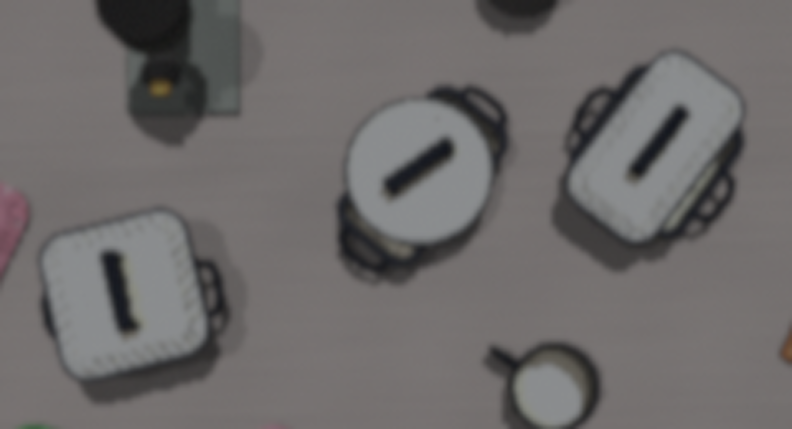

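View pics/sidec.png

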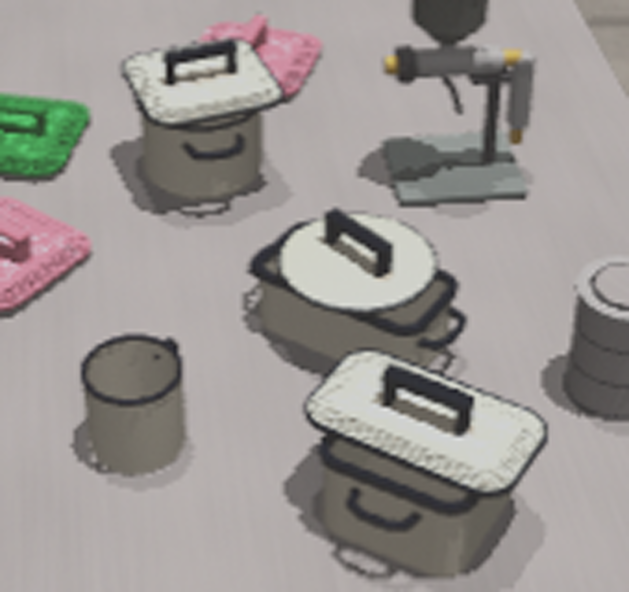

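Run:
```python
from h import *
T=imaging.capture("top");S=imaging.capture("side")
def dark(c,box,thr):
    x0,y0,x1,y1=box; g=c["img"][y0:y1,x0:x1].max(2)
    m=(g<thr).astype(np.uint8); n,l,st,ce=cv2.connectedComponentsWithStats(m)
    out=[]
    for i in range(1,n):
        if st[i,4]>15:
            ys,xs=np.nonzero(l==i); cx,cy,w=(cv2.minAreaRect(np.c_[xs,ys].astype(np.float32)))
            touch=xs.min()==0 or ys.min()==0 or xs.max()==x1-x0-1 or ys.max()==y1-y0-1
            p=np.c_[xs+x0,ys+y0].astype(float); d=np.linalg.svd(p-p.mean(0),full_matrices=0)[2][0]; t=(p-p.mean(0))@d
            out.append((len(xs),touch,p.mean(0).round(1),np.array([p.mean(0)+d*t.min(),p.mean(0)+d*t.max()]).round(1)))
    return out
T_box={"sq":(210,212,245,245),"rd":(300,178,334,208),"ob":(373,165,405,202)}
S_box={"sq":(270,148,300,164),"rd":(312,193,342,218),"ob":(328,236,364,262)}
zz={"sq":.137,"rd":.107,"ob":.122}
for k in zz:
    for o in dark(T,T_box[k],80):
        if o[1]: continue
        e=onz(T,o[3],zz[k]+.005);d=e[1]-e[0]
        print(k,"top",o[0],o[2],"c",e.mean(0).round(4),onz(T,[o[2]],zz[k]).round(4),"len",np.linalg.norm(d).round(4),"yaw",np.degrees(np.arctan2(d[1],d[0])).round(1))
    for o in dark(S,S_box[k],80):
        print("   side",o[0],o[1],o[2],onz(S,[o[2]],zz[k]).round(4))
    print(proj(S,[[0,0,0]]) if 0 else "")
# board
hsv=cv2.cvtColor(T["img"],cv2.COLOR_RGB2HSV);
m=((hsv[...,0]>5)&(hsv[...,0]<22)&(hsv[...,1]>90)).astype(np.uint8);m[:, :350]=0
cn=max(cv2.findContours(m,0,2)[0],key=cv2.contourArea);w=onz(T,cn[:,0],.016)
print("board",cv2.minAreaRect((w[:,:2]*1000).astype(np.float32)))
```

```text
sq top 130 [225.4 227.8] c [0.4773 0.3658 0.142 ] [[0.4782 0.3671 0.137 ]] len 0.0722 yaw -166.7
   side 81 False [283.5 155. ] [[0.4753 0.3626 0.137 ]]

rd top 136 [316.5 190.5] c [0.5859 0.1037 0.112 ] [[0.5867 0.1038 0.107 ]] len 0.072 yaw 125.2
   side 115 False [326.5 204.2] [[0.5865 0.0969 0.107 ]]

ob top 114 [389.1 182.9] c [ 0.602  -0.1101  0.127 ] [[ 0.6025 -0.1107  0.122 ]] len 0.075 yaw 141.3
   side 156 False [345.3 246. ] [[ 0.6031 -0.116   0.122 ]]

board ((462.76177978515625, -353.2409973144531), (165.69558715820312, 195.12136840820312), 61.44350814819336)
```

```bash
cat >> h.py <<'E'
def psi(o):
    x=R.from_quat(o["eef_rot"]).apply([1,0,0]);return np.degrees(np.arctan2(x[1],x[0]))
def plan(tx,ty,tz,tpsi):
    o=r.get_obs();p=o["eef_pos"];a=psi(o)
    turn=-((tpsi-a+90)%180-90)
    d=np.array([tx,ty,tz])-p; t=np.radians(a-turn)
    # after the turn; tool x=(cos,sin), y=(sin,-cos), z=-1
    print("tcp",p.round(4),"psi",round(a,1),"turn z",round(turn,1),"shift cm after turn",(100*np.array([d[0]*np.cos(t)+d[1]*np.sin(t),d[0]*np.sin(t)-d[1]*np.cos(t),-d[2]])).round(2),"j6",o["joints"][5].round(2),"f",o["ft_force"].round(1),"w",round(o["width"]*8.81,2),"t",o["time_s"])
E
python3 - <<'E'
from h import *
T=imaging.capture("top")
print(onz(T,[[228,175],[263,175],[263,135]],.0),onz(T,[[233,140],[240,168]],.2),onz(T,[[350,122]],.11))
print("R");plan(.5862,.1037,.24,35.2)
E
```

```text
[[0.66189936 0.38807419 0.        ]
 [0.65964275 0.27557956 0.        ]
 [0.79270171 0.27519579 0.        ]] [[0.71920518 0.33520124 0.2       ]
 [0.63837495 0.3152262  0.2       ]] [[ 0.79487876 -0.001833    0.11      ]]
R
tcp [0.1872 0.5436 0.2385] psi 71.0 turn z 35.8 shift cm after turn [ 7.25 58.94 -0.15] j6 -0.21 f [-0.2  0.   0.5] w 8.81 t 0.35
```

Request:
carry_out([
  [0,0,8.95,0,0,0,8.8],
  [0,0,8.95,0,0,0,8.8],
  [0,0,8.95,0,0,0,8.8],
  [0,0,8.95,0,0,0,8.8],
  [0,0,0,0.6,4.9,0,8.8],
  [0,0,0,0.6,4.9,0,8.8],
  [0,0,0,0.6,4.9,0,8.8],
  [0,0,0,0.6,4.9,0,8.8],
  [0,0,0,0.6,4.9,0,8.8],
  [0,0,0,0.6,4.9,0,8.8],
  [0,0,0,0.6,4.9,0,8.8],
  [0,0,0,0.6,4.9,0,8.8],
  [0,0,0,0.6,4.9,0,8.8],
  [0,0,0,0.6,4.9,0,8.8],
  [0,0,0,0.6,4.9,0,8.8],
  [0,0,0,0.6,4.9,0,8.8],
  [0,0,0,0,0,0,8.8],
  [0,0,0,0,0,0,8.8],
], force=25)

```text
time_s: 2.6
eef_pos: [0.5845, 0.1049, 0.2384]
eef_rot: [0.953, 0.302, -0.0, -0.0]
ft_force: [-0.1, 0.6, -0.7]
width: 0.998
```

Run:
```python
from h import *
plan(.5862,.1037,.091,35.2)
S=imaging.capture("side"); crop(S,230,120,420,280,4,"pics/s1.png")
```

```text
tcp [0.5845 0.1049 0.2384] psi 35.2 turn z -0.0 shift cm after turn [ 0.07  0.19 14.74] j6 -0.64 f [-0.1  0.6 -0.7] w 8.79 t 2.6
```

View pics/s1.png

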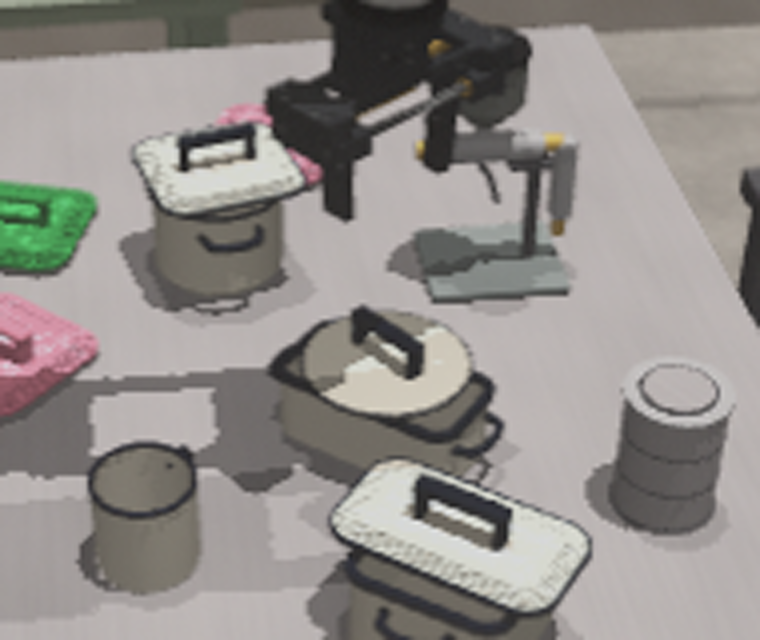

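The gripper sits above the round lid, with its jaws straddling the bar (bar at crop pixel 388,340). The tin, gun and other lids are clear of the descent.

Request:
carry_out([
  [0,0,0,0.1,0.2,3,8.8],
  [0,0,0,0,0,3,8.8],
  [0,0,0,0,0,3,8.8],
  [0,0,0,0,0,3,8.8],
  [0,0,0,0,0,1.5,8.8],
  [0,0,0,0,0,1.2,8.8],
  [0,0,0,0,0,0,4],
  [0,0,0,0,0,0,3],
  [0,0,0,0,0,0,2.2],
  [0,0,0,0,0,0,1.5],
  [0,0,0,0,0,0,1],
  [0,0,0,0,0,0,1],
  [0,0,0,0,0,0,1],
  [0,0,0,0,0,0,1],
], force=25)

```text
time_s: 4.4
eef_pos: [0.587, 0.1036, 0.0917]
eef_rot: [0.953, 0.302, 0.0, -0.0]
ft_force: [-0.3, 0.3, 0.4]
width: 0.177
```

Run:
```python
from h import *
plan(.5862,.1037,.091,35.2)
S=imaging.capture("side"); crop(S,230,120,420,280,4,"pics/s2.png")
```

```text
tcp [0.587  0.1036 0.0917] psi 35.2 turn z -0.0 shift cm after turn [-0.06 -0.06  0.07] j6 -0.64 f [-0.3  0.3  0.4] w 1.56 t 4.4
```

View pics/s2.png

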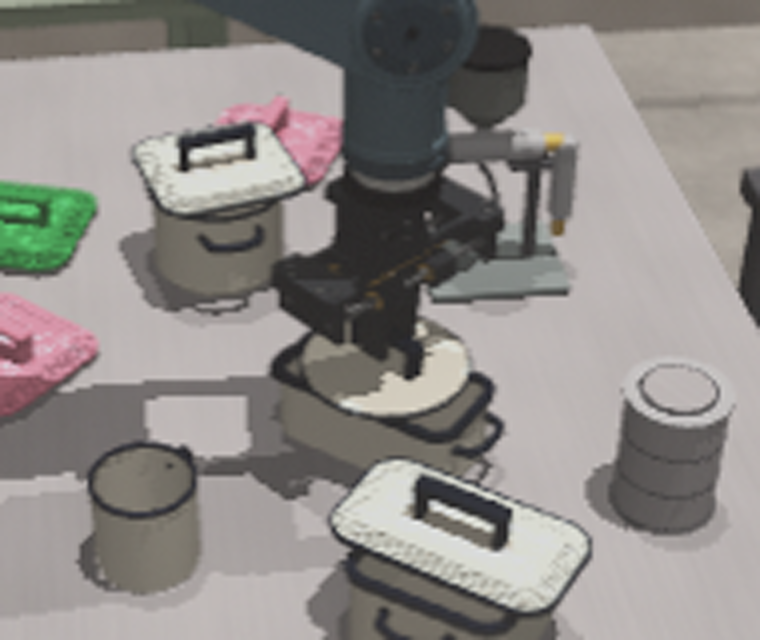

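Request:
carry_out([
  [0,0,0,0,0,-0.5,1],
  [0,0,0,0,0,-1,1],
  [0,0,0,0,0,-2,1],
  [0,0,0,0,0,-3,1],
  [0,0,0,0,0,-3,1],
  [0,0,0,0,0,-3,1],
  [0,0,0,0,0,-2.5,1],
  [0,0,0,0,0,0,1],
])

```text
time_s: 5.45
eef_pos: [0.5886, 0.1036, 0.2456]
eef_rot: [0.953, 0.302, 0.003, 0.001]
ft_force: [0.2, -0.2, -2.1]
width: 0.182
```

Run:
```python
from h import *
plan(.4628,-.3532,.24,35.2)
S=imaging.capture("side"); crop(S,230,120,420,280,4,"pics/s3.png")
```

```text
tcp [0.5886 0.1036 0.2456] psi 35.2 turn z -0.0 shift cm after turn [-36.61  30.07   0.56] j6 -0.64 f [ 0.2 -0.2 -2.1] w 1.6 t 5.45
```

View pics/s3.png

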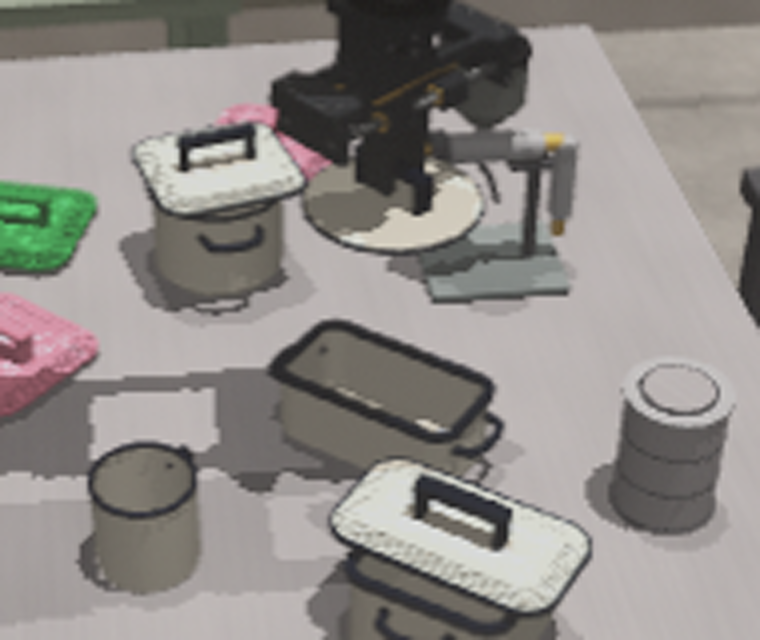

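The lid is held level in the jaws, and the oblong pot's mouth is open at crop pixel (380,378).

Request:
carry_out([
  [0,0,0,-2,1.6,0,1],
  [0,0,0,-3.65,3,0,1],
  [0,0,0,-3.65,3,0,1],
  [0,0,0,-3.65,3,0,1],
  [0,0,0,-3.65,3,0,1],
  [0,0,0,-3.65,3,0,1],
  [0,0,0,-3.65,3,0,1],
  [0,0,0,-3.65,3,0,1],
  [0,0,0,-3.65,3,0,1],
  [0,0,0,-3.65,3,0,1],
  [0,0,0,-1.75,1.5,0,1],
  [0,0,0,0,0,3,1],
  [0,0,0,0,0,3,1],
  [0,0,0,0,0,3,1],
  [0,0,0,0,0,3,1],
  [0,0,0,0,0,3,1],
  [0,0,0,0,0,2,1],
  [0,0,0,0,0,1,1],
  [0,0,0,0,0,0,1],
])

```text
time_s: 7.88
eef_pos: [0.4613, -0.353, 0.0613]
eef_rot: [0.953, 0.302, -0.0, -0.0]
ft_force: [0.3, -0.4, -1.5]
width: 0.179
```

Run:
```python
from h import *
plan(.4628,-.3532,.0427,35.2)
S=imaging.capture("side"); crop(S,220,220,420,400,3.3,"pics/s4.png")
```

```text
tcp [ 0.4613 -0.353   0.0613] psi 35.2 turn z 0.0 shift cm after turn [0.12 0.1  1.86] j6 -1.47 f [ 0.3 -0.4 -1.5] w 1.58 t 7.875
```

View pics/s4.png

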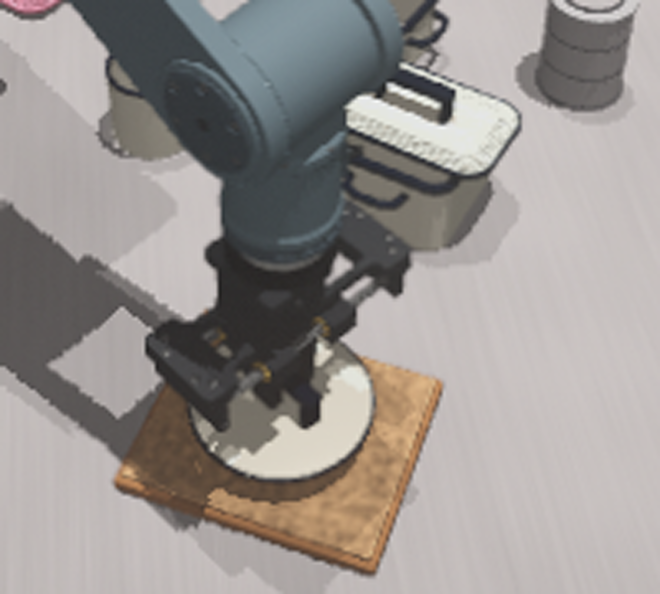

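The lid hovers over the board with about 18 mm to go.

Request:
carry_out([
  [0,0,0,0,0,0.6,1],
  [0,0,0,0,0,0.5,1],
  [0,0,0,0,0,0.3,1],
  [0,0,0,0,0,0.2,1],
  [0,0,0,0,0,0.1,1],
  [0,0,0,0,0,0.05,1],
  [0,0,0,0,0,0,1],
])

```text
time_s: 8.8
eef_pos: [0.4613, -0.3534, 0.0443]
eef_rot: [0.953, 0.302, 0.0, 0.0]
ft_force: [0.7, -0.2, -2.5]
width: 0.177
```

Request:
carry_out([
  [0,0,0,0,0,0.08,1],
  [0,0,0,0,0,0.06,1],
  [0,0,0,0,0,0,1],
])

```text
time_s: 9.18
eef_pos: [0.4613, -0.3533, 0.0427]
eef_rot: [0.953, 0.302, -0.0, -0.0]
ft_force: [-0.6, -0.7, -2.8]
width: 0.173
```

Request:
carry_out([
  [0,0,0,0,0,0.08,1],
  [0,0,0,0,0,0.0,1],
])

```text
time_s: 9.43
eef_pos: [0.4613, -0.3534, 0.0427]
eef_rot: [0.953, 0.302, -0.0, 0.0]
ft_force: [-2.3, 2.6, 4.9]
width: 0.179
```

Contact came at the expected height (TCP z 0.0427, force up to +5 N), so I'm releasing.

Request:
carry_out([
  [0,0,0,0,0,-0.05,2.2],
  [0,0,0,0,0,0,4],
  [0,0,0,0,0,0,6],
  [0,0,0,0,0,0,6],
  [0,0,0,0,0,-1,6],
  [0,0,0,0,0,-2,6],
  [0,0,0,0,0,-4,8.8],
  [0,0,0,0,0,-4,8.8],
  [0,0,0,0,0,-4,8.8],
  [0,0,0,0,0,-4,8.8],
  [0,0,0,0,0,0,8.8],
])

```text
time_s: 10.8
eef_pos: [0.463, -0.3552, 0.2385]
eef_rot: [0.953, 0.302, 0.002, 0.004]
ft_force: [-0.1, 0.3, -0.3]
width: 0.998
```

Run:
```python
from h import *
T=imaging.capture("top")
plan(.6022,-.1105,.24,51.3)
crop(T,220,120,540,300,2.5,"pics/t5.png")
```

```text
tcp [ 0.4621 -0.3542  0.2358] psi 35.2 turn z -16.1 shift cm after turn [27.78 -4.31 -0.42] j6 -1.47 f [-0.2 -0.2 -0.1] w 8.78 t 10.85
```

View pics/t5.png

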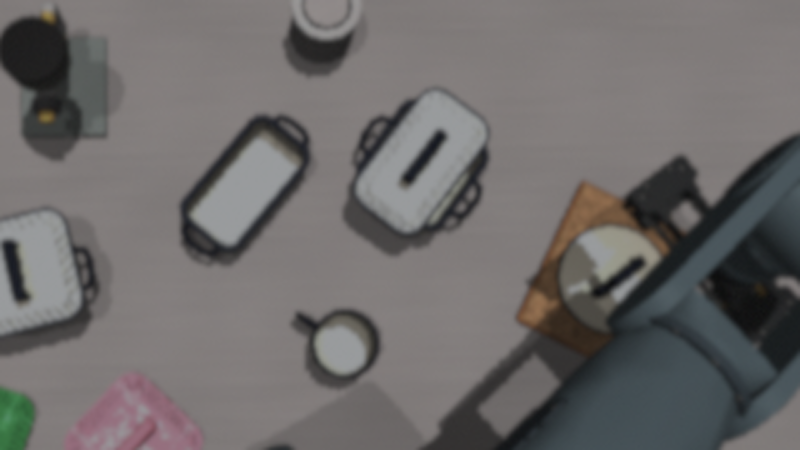

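```bash
cat >> h.py <<'E'
def holes(c,box,thr,z,amin=150):
    x0,y0,x1,y1=box; m=(c["img"][y0:y1,x0:x1].max(2)<thr).astype(np.uint8)
    # upsampled grey for subpixel
    g=cv2.resize(c["img"][y0:y1,x0:x1].max(2),None,fx=4,fy=4,interpolation=cv2.INTER_CUBIC)
    m=(g<thr).astype(np.uint8)
    cs,h=cv2.findContours(m,cv2.RETR_CCOMP,cv2.CHAIN_APPROX_NONE)
    for k,hh in zip(cs,h[0]):
        if cv2.contourArea(k)/16<amin: continue
        uv=(k[:,0]+.5)/4-.5+[x0,y0]; w=onz(c,uv,z)[:,:2]*1000
        (ctr,s,a)=cv2.minAreaRect(w.astype(np.float32)); b=cv2.boxPoints((ctr,s,a)); e=max((b[1]-b[0],b[2]-b[1]),key=np.linalg.norm)
        M=cv2.moments(w.astype(np.float32).reshape(-1,1,2)); 
        print("hole" if hh[3]>=0 else "outer","area",round(cv2.contourArea(k)/16),"ctr",np.round(ctr,1),"mom",round(M["m10"]/M["m00"],1),round(M["m01"]/M["m00"],1),"size",np.round(s,1),"long yaw",round(float(np.degrees(np.arctan2(e[1],e[0])))%180,1))
E
python3 - <<'E'
from h import *
T=imaging.capture("top");S=imaging.capture("side")
for t in (60,75,90):
    print(t); holes(T,(290,162,348,228),t,.065); holes(S,(293,190,365,240),t,.065)
crop(S,280,180,380,250,7,"pics/s5.png")
E
```

```text
60
outer area 1715 ctr [581.6 100.5] mom 582.2 100.6 size [ 94.1 200.5] long yaw 139.0
hole area 1169 ctr [580.4 100.2] mom 580.3 100.3 size [ 76.5 152.2] long yaw 139.1
75
outer area 1822 ctr [581.  100.8] mom 581.5 100.6 size [ 97.4 205.4] long yaw 139.1
hole area 1090 ctr [580.  100.4] mom 579.7 100.5 size [ 73.4 148. ] long yaw 139.2
outer area 483 ctr [586.6  91.4] mom 569.7 73.1 size [247.4 163.4] long yaw 63.2
outer area 198 ctr [535.3 194.5] mom 524.0 215.9 size [95.9 94.7] long yaw 82.5
90
outer area 1919 ctr [580.  101.5] mom 580.8 100.9 size [100.5 210.3] long yaw 139.2
hole area 1031 ctr [579.6 100.5] mom 579.3 100.6 size [ 70.8 144.8] long yaw 139.0
outer area 2233 ctr [577.1 108.6] mom 558.1 100.8 size [260.7 192.9] long yaw 84.1
hole area 435 ctr [584.2  57.7] mom 601.0 73.9 size [138. 101.] long yaw 47.4
```

View pics/s5.png

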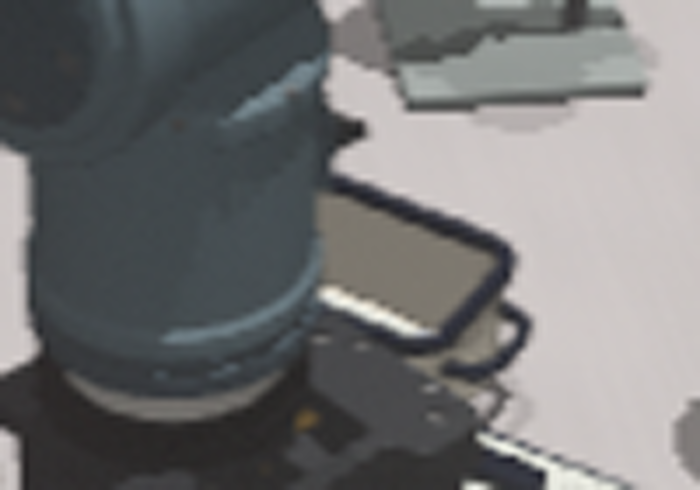

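The oblong pot's mouth measures 76 x 152 mm, as given, centred at (0.580, 0.100) with its long side at 139°. In the side view the arm hides the left half of the pot. Next is the oblong lid.

Request:
carry_out([
  [0,0,-8.05,0,0,0,8.8],
  [0,0,-8.05,0,0,0,8.8],
  [0,0,0,2.8,-0.45,0,8.8],
  [0,0,0,5,-0.75,0,8.8],
  [0,0,0,5,-0.75,0,8.8],
  [0,0,0,5,-0.75,0,8.8],
  [0,0,0,5,-0.8,0,8.8],
  [0,0,0,3,-0.5,0,8.8],
  [0,0,0,2,-0.3,0,8.8],
  [0,0,0,0,0,0,8.8],
  [0,0,0,0,0,0,8.8],
])

```text
time_s: 12.32
eef_pos: [0.6011, -0.1105, 0.232]
eef_rot: [0.902, 0.432, -0.0, -0.0]
ft_force: [-0.5, -1.1, 0.7]
width: 1.0
```

Run:
```python
from h import *
plan(.6022,-.1105,.106,51.3)
S=imaging.capture("side"); crop(S,250,140,450,300,4,"pics/s6.png")
```

```text
tcp [ 0.6011 -0.1105  0.232 ] psi 51.2 turn z -0.1 shift cm after turn [ 0.07  0.09 12.6 ] j6 -1.27 f [-0.5 -1.1  0.7] w 8.81 t 12.325
```

View pics/s6.png

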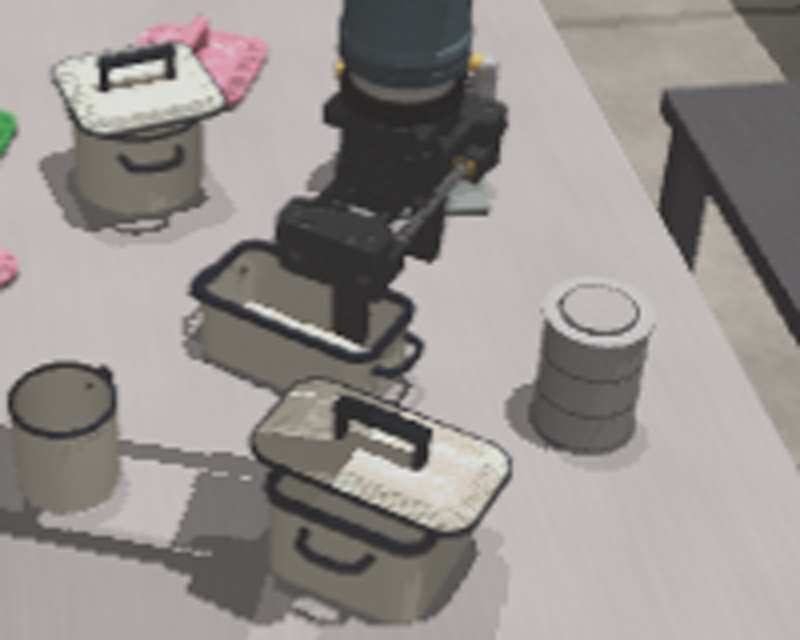

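The jaws are over the oblong lid's bar (crop pixel 383,428), and the tin (600,370) is well clear.

Request:
carry_out([
  [0,0,0,0.1,0.1,2.5,8.8],
  [0,0,0,0,0,3,8.8],
  [0,0,0,0,0,3,8.8],
  [0,0,0,0,0,2,8.8],
  [0,0,0,0,0,1.2,8.8],
  [0,0,0,0,0,0.9,8.8],
  [0,0,0,0,0,0,4],
  [0,0,0,0,0,0,3],
  [0,0,0,0,0,0,2.2],
  [0,0,0,0,0,0,1.5],
  [0,0,0,0,0,0,1],
  [0,0,0,0,0,0,1],
  [0,0,0,0,0,0,1],
  [0,0,0,0,0,0,1],
], force=25)

```text
time_s: 14.12
eef_pos: [0.6029, -0.1095, 0.1065]
eef_rot: [0.901, 0.433, -0.0, 0.0]
ft_force: [-1.4, -0.9, -0.3]
width: 0.176
```

Run:
```python
from h import *
plan(.6022,-.1105,.106,51.3)
```

```text
tcp [ 0.6029 -0.1095  0.1065] psi 51.3 turn z -0.0 shift cm after turn [-0.12  0.    0.05] j6 -1.27 f [-1.4 -0.9 -0.3] w 1.55 t 14.125
```

Request:
carry_out([
  [0,0,0,0,0,-0.5,1],
  [0,0,0,0,0,-1,1],
  [0,0,0,0,0,-2,1],
  [0,0,0,0,0,-3,1],
  [0,0,0,0,0,-3,1],
  [0,0,0,0,0,-3,1],
  [0,0,0,0,0,-2.5,1],
  [0,0,0,0,0,0,1],
  [0,0,2.2,0,0,0,1],
  [0,0,0,0,0,0,1],
])

```text
time_s: 15.38
eef_pos: [0.6025, -0.1092, 0.2557]
eef_rot: [0.91, 0.416, -0.0, -0.0]
ft_force: [0.3, 0.2, -1.3]
width: 0.178
```

Run:
```python
from h import *
plan(.5807,.1003,.24,49.1)
T=imaging.capture("top"); crop(T,340,120,440,240,5,"pics/t7.png")
S=imaging.capture("side"); crop(S,250,140,450,300,4,"pics/s7.png")
```

```text
tcp [ 0.6025 -0.1092  0.2557] psi 49.1 turn z 0.0 shift cm after turn [ 14.41 -15.36   1.57] j6 -1.23 f [ 0.3  0.2 -1.3] w 1.57 t 15.375
```

View pics/t7.png

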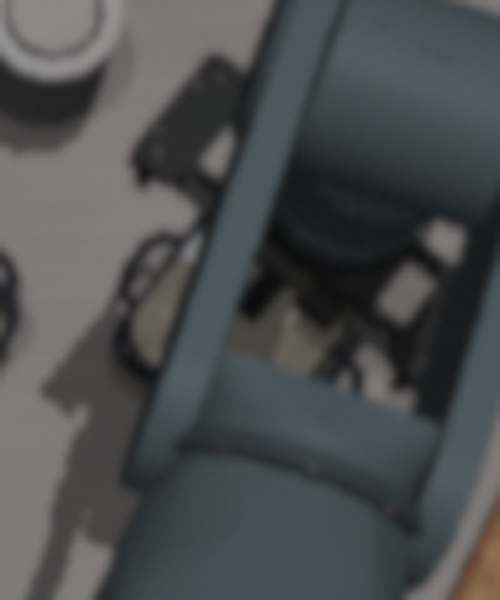

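View pics/s7.png

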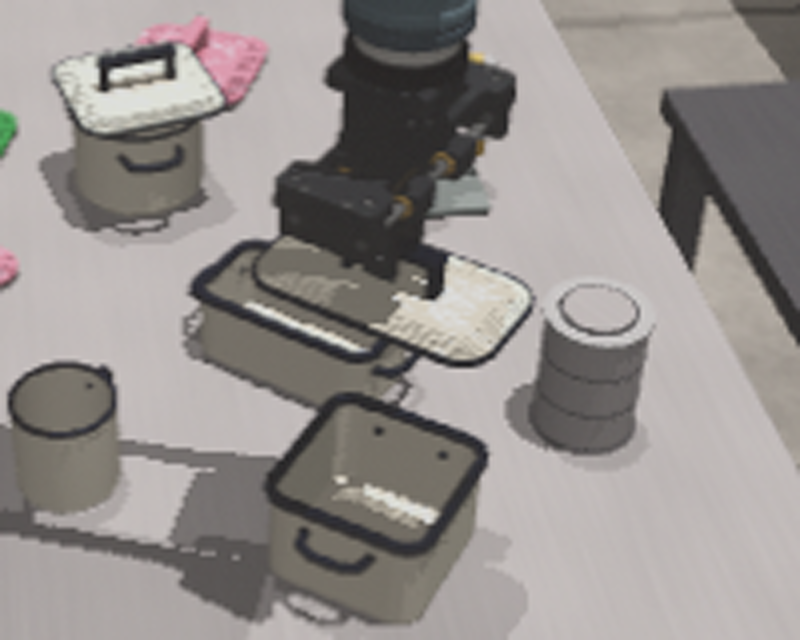

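The lid is level in the jaws, and the square pot is open (crop pixel 378,475). Now over the oblong pot.

Request:
carry_out([
  [0,0,0,1.2,-1.26,0,1],
  [0,0,0,2.4,-2.6,0,1],
  [0,0,0,3,-3.2,0,1],
  [0,0,0,3,-3.2,0,1],
  [0,0,0,2.4,-2.6,0,1],
  [0,0,0,1.6,-1.7,0,1],
  [0,0,0,0.8,-0.8,0,1],
  [0,0,0,0,0,2,1],
  [0,0,0,0,0,3,1],
  [0,0,0,0,0,3,1],
  [0,0,0,0,0,3,1],
  [0,0,0,0,0,2,1],
  [0,0,0,0,0,1,1],
  [0,0,0,0,0,0,1],
  [0,0,0,0,0,0,1],
])

```text
time_s: 17.35
eef_pos: [0.582, 0.1, 0.1176]
eef_rot: [0.91, 0.415, 0.001, 0.0]
ft_force: [-0.2, -0.7, -1.9]
width: 0.176
```

Run:
```python
from h import *
plan(.5807,.1003,.0835,49.1)
S=imaging.capture("side"); crop(S,270,160,400,260,6,"pics/s8.png")
T=imaging.capture("top"); crop(T,270,140,430,240,5,"pics/t8.png")
holes(T,(350,150,430,220),60,.08)
```

```text
tcp [0.582  0.1    0.1176] psi 49.1 turn z -0.0 shift cm after turn [-0.06 -0.12  3.41] j6 -0.89 f [-0.2 -0.7 -1.9] w 1.55 t 17.35
outer area 1925 ctr [ 598.6 -111.7] mom 598.2 -111.0 size [159.3 147.4] long yaw 62.3
hole area 1173 ctr [ 595.9 -110.2] mom 595.2 -109.8 size [113.2 102.4] long yaw 52.3
```

View pics/s8.png

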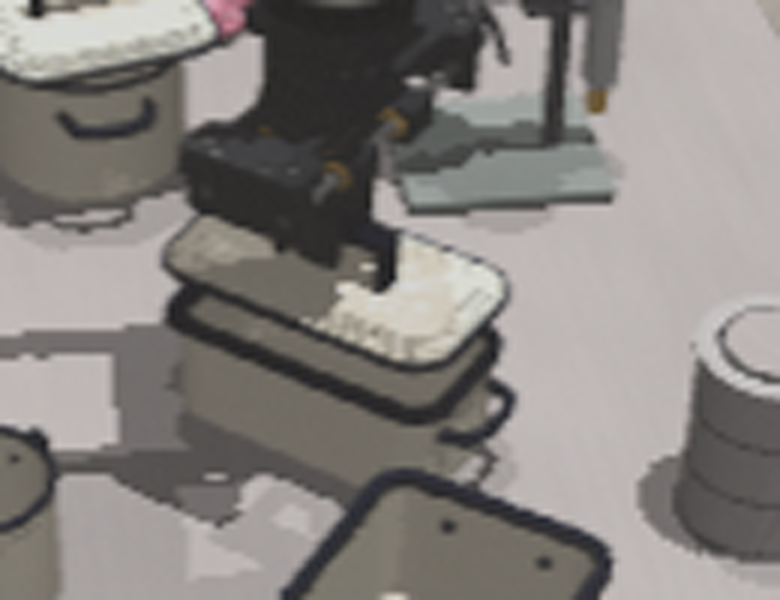

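View pics/t8.png

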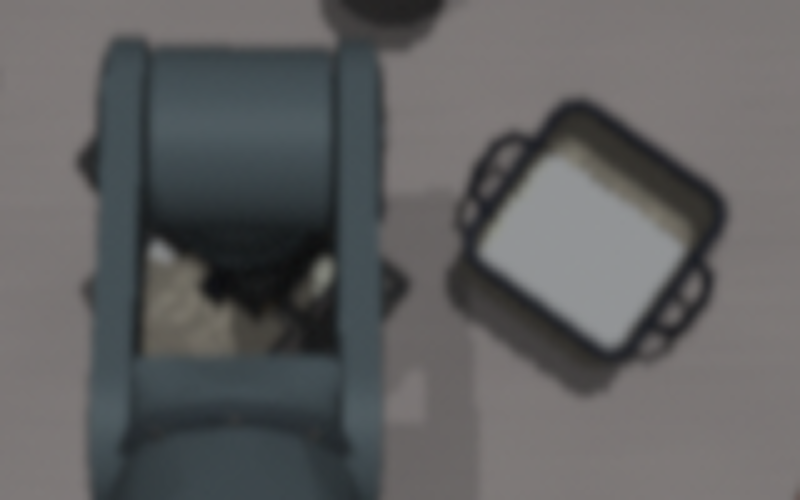

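The oblong lid is parallel to the pot's rim and its ends line up (crop pixels 165 to 508 against 168 to 497). I'll lower it.

Request:
carry_out([
  [0,0,0,-0.06,-0.12,0.5,1],
  [0,0,0,0,0,0.8,1],
  [0,0,0,0,0,0.6,1],
  [0,0,0,0,0,0.4,1],
  [0,0,0,0,0,0.3,1],
  [0,0,0,0,0,0.2,1],
  [0,0,0,0,0,0.2,1],
  [0,0,0,0,0,0,1],
])

```text
time_s: 18.45
eef_pos: [0.5799, 0.1004, 0.0864]
eef_rot: [0.91, 0.415, -0.0, -0.0]
ft_force: [-0.8, 0.1, -1.1]
width: 0.173
```

Without touching anything, the lid is below the height where a plug on the rim would have made contact (0.0915). So the plug is inside the mouth.

Request:
carry_out([
  [0,0,0,0,0,0.15,1],
  [0,0,0,0,0,0.1,1],
  [0,0,0,0,0,0.08,1],
  [0,0,0,0,0,0,1],
])

```text
time_s: 18.95
eef_pos: [0.58, 0.1003, 0.0834]
eef_rot: [0.91, 0.415, -0.0, 0.0]
ft_force: [-0.7, -1.0, 0.1]
width: 0.178
```

Request:
carry_out([
  [0,0,0,0,0,0.08,1],
  [0,0,0,0,0,0,1],
])

```text
time_s: 19.2
eef_pos: [0.58, 0.1003, 0.0833]
eef_rot: [0.91, 0.415, -0.0, 0.0]
ft_force: [-4.4, -0.7, 7.5]
width: 0.177
```

Seated at 0.0833, against 0.0835 expected. Release and rise.

Request:
carry_out([
  [0,0,0,0,0,-0.05,2.2],
  [0,0,0,0,0,0,4],
  [0,0,0,0,0,0,6],
  [0,0,0,0,0,0,6],
  [0,0,0,0,0,-1,6],
  [0,0,0,0,0,-2,6],
  [0,0,0,0,0,-4,8.8],
  [0,0,0,0,0,-4,8.8],
  [0,0,0,0,0,-4,8.8],
  [0,0,0,0,0,-2,8.8],
  [0,0,0,0,0,0,8.8],
])

```text
time_s: 20.58
eef_pos: [0.5813, 0.1004, 0.2566]
eef_rot: [0.91, 0.415, 0.003, 0.001]
ft_force: [0.2, 0.5, -0.0]
width: 0.996
```

Run:
```python
from h import *
plan(.4775,.3663,.25,-166.7+90)
S=imaging.capture("side"); crop(S,270,160,400,260,6,"pics/s9.png")
T=imaging.capture("top")
for t in(50,60,70): holes(T,(350,150,430,220),t,.08); holes(S,(310,230,380,300),t,.08)
```

```text
tcp [0.5813 0.1004 0.2566] psi 49.1 turn z -54.2 shift cm after turn [28.26 -3.99  0.66] j6 -0.89 f [ 0.2  0.5 -0. ] w 8.78 t 20.575
outer area 1691 ctr [ 600.5 -112.3] mom 599.2 -111.3 size [155.7 144.9] long yaw 66.1
hole area 1328 ctr [ 599.5 -113. ] mom 598.8 -112.7 size [115.8 113.7] long yaw 52.4
outer area 1968 ctr [ 593.  -107.4] mom 597.4 -109.6 size [159.7 150.1] long yaw 52.8
hole area 1172 ctr [ 595.7 -110.2] mom 595.3 -109.9 size [113.4 102.1] long yaw 51.9
outer area 1391 ctr [ 601.4 -116.4] mom 601.3 -116.8 size [130.8 127.7] long yaw 52.4
hole area 1146 ctr [ 601.6 -118.5] mom 601.7 -117.7 size [117.5 117.3] long yaw 52.4
outer area 2126 ctr [ 592.6 -107.2] mom 594.7 -108.2 size [161.1 153. ] long yaw 52.8
hole area 1120 ctr [ 595.1 -109.8] mom 594.7 -109.6 size [111.7  99.1] long yaw 51.5
outer area 1436 ctr [ 601.4 -116.1] mom 601.3 -116.6 size [133.  129.9] long yaw 53.0
hole area 1104 ctr [ 601.7 -117.5] mom 601.4 -117.5 size [114.  114.9] long yaw 142.3
```

View pics/s9.png

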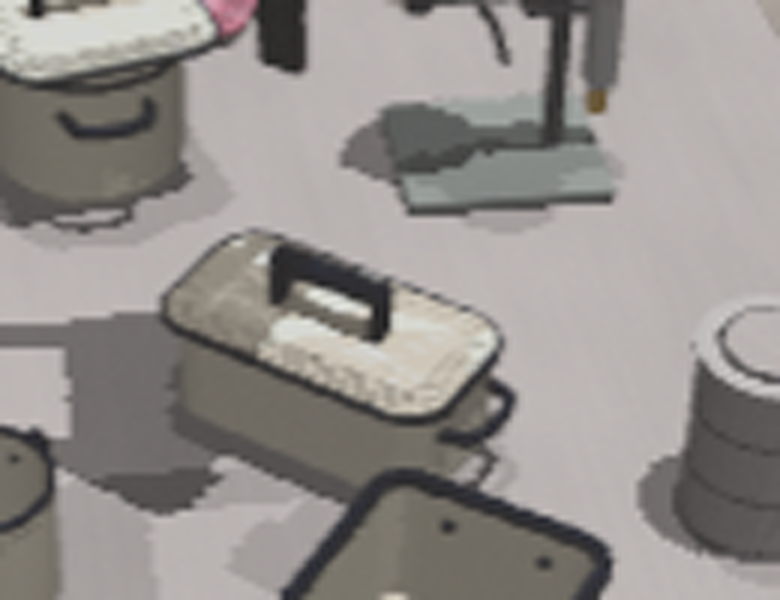

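The oblong lid's flange sits flush on the rim all round. The square pot measures 116 x 114 mm at about (0.600, -0.1135), turned 52.3°. Next is the square lid.

Request:
carry_out([
  [0,0,-9.05,0,0,0,8.8],
  [0,0,-9.05,0,0,0,8.8],
  [0,0,-9.05,0,0,0,8.8],
  [0,0,-9.05,0,0,0,8.8],
  [0,0,-9.0,0,0,0,8.8],
  [0,0,-9.0,0,0,0,8.8],
  [0,0,0,0,0,0,8.8],
  [0,0,0,3,-0.4,0,8.8],
  [0,0,0,5,-0.7,0,8.8],
  [0,0,0,5,-0.7,0,8.8],
  [0,0,0,5,-0.7,0,8.8],
  [0,0,0,5,-0.7,0,8.8],
  [0,0,0,3.3,-0.5,0,8.8],
  [0,0,0,2,-0.3,0,8.8],
  [0,0,0,0,0,0,8.8],
  [0,0,0,0,0,0,8.8],
])

```text
time_s: 22.68
eef_pos: [0.4765, 0.3656, 0.2526]
eef_rot: [0.621, 0.784, -0.0, 0.0]
ft_force: [0.6, -0.5, -1.1]
width: 0.999
```

Run:
```python
from h import *
plan(.4775,.3663,.1215,-166.7+90)
S=imaging.capture("side"); crop(S,220,90,400,230,4.4,"pics/s10.png")
T=imaging.capture("top")
for t in(50,60): holes(T,(350,150,430,220),t,.08); holes(S,(310,230,380,300),t,.08)
```

```text
tcp [0.4765 0.3656 0.2526] psi 103.2 turn z -0.1 shift cm after turn [ 0.05  0.12 13.11] j6 -1.34 f [ 0.6 -0.5 -1.1] w 8.8 t 22.675
outer area 1629 ctr [ 596.5 -117.9] mom 599.8 -113.8 size [144.1 129.3] long yaw 52.5
hole area 1334 ctr [ 599.4 -113.1] mom 598.8 -112.5 size [116.1 114.2] long yaw 52.0
outer area 1891 ctr [ 598.6 -111.5] mom 598.6 -112.3 size [159.5 136.5] long yaw 52.5
hole area 1176 ctr [ 595.8 -110.2] mom 595.3 -109.9 size [113.4 102.2] long yaw 52.3
outer area 1396 ctr [ 601.6 -116.7] mom 601.5 -117.0 size [130.8 128. ] long yaw 52.9
hole area 1135 ctr [ 601.6 -118. ] mom 601.5 -117.6 size [116.1 116.5] long yaw 142.2
```

View pics/s10.png

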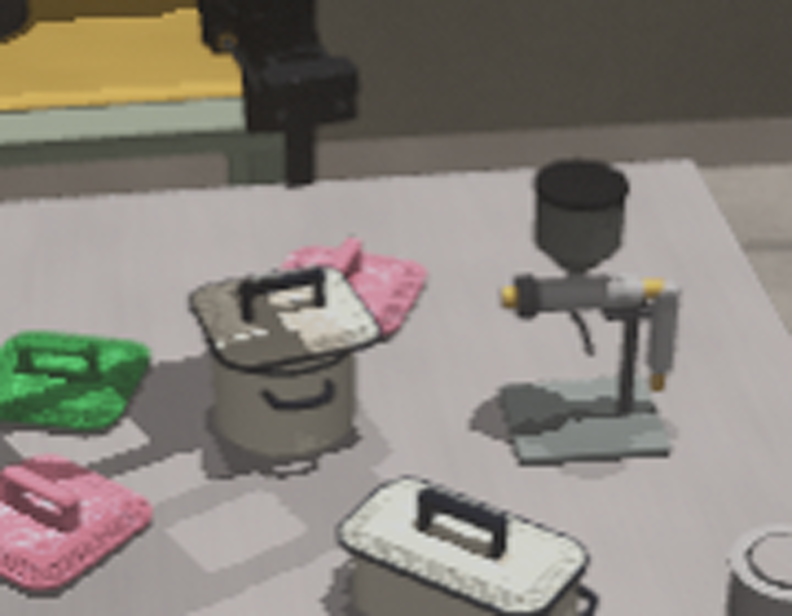

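The white square lid stands on the round pot (bar at crop pixel 285,290), clear of the gun. Descend and grip.

Request:
carry_out([
  [0,0,0,0.05,0.1,2.5,8.8],
  [0,0,0,0,0,3,8.8],
  [0,0,0,0,0,3,8.8],
  [0,0,0,0,0,2,8.8],
  [0,0,0,0,0,1.5,8.8],
  [0,0,0,0,0,1.1,8.8],
  [0,0,0,0,0,0,4],
  [0,0,0,0,0,0,3],
  [0,0,0,0,0,0,2.2],
  [0,0,0,0,0,0,1.5],
  [0,0,0,0,0,0,1],
  [0,0,0,0,0,0,1],
  [0,0,0,0,0,0,1],
  [0,0,0,0,0,0,1],
], force=25)

```text
time_s: 24.52
eef_pos: [0.4768, 0.3675, 0.1219]
eef_rot: [0.621, 0.784, 0.0, -0.0]
ft_force: [0.5, 0.7, -0.9]
width: 0.174
```

Request:
carry_out([
  [0,0,0,0,0,-0.5,1],
  [0,0,0,0,0,-1,1],
  [0,0,0,0,0,-2,1],
  [0,0,0,0,0,-3,1],
  [0,0,0,0,0,-3,1],
  [0,0,0,0,0,-3,1],
  [0,0,0,0,0,-1,1],
  [0,0,0,0,0,0,1],
])

```text
time_s: 25.52
eef_pos: [0.4771, 0.3674, 0.2579]
eef_rot: [0.621, 0.784, 0.001, 0.0]
ft_force: [-1.4, 1.0, -3.1]
width: 0.178
```

Run:
```python
from h import *
plan(.600,-.1135,.25,52.3)
S=imaging.capture("side"); crop(S,220,90,400,230,4.4,"pics/s11.png")
```

```text
tcp [0.4771 0.3674 0.2579] psi 103.3 turn z 51.0 shift cm after turn [-30.54  39.13   0.79] j6 -1.34 f [-1.4  1.  -3.1] w 1.57 t 25.525
```

View pics/s11.png

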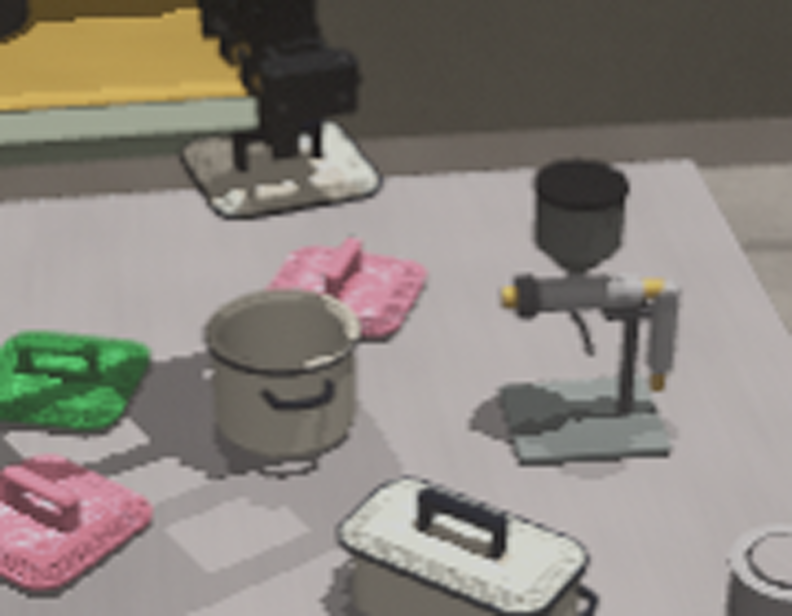

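The square lid is held and the round pot is open (crop pixel 283,335). Turn it and carry it to the square pot.

Request:
carry_out([
  [0,0,8.5,0,0,0,1],
  [0,0,8.5,0,0,0,1],
  [0,0,8.5,0,0,0,1],
  [0,0,8.5,0,0,0,1],
  [0,0,8.5,0,0,0,1],
  [0,0,8.5,0,0,0,1],
  [0,0,0,0,0,0,1],
  [0,0,0,-1.5,2,0,1],
  [0,0,0,-2.7,3.4,0,1],
  [0,0,0,-2.9,3.75,0,1],
  [0,0,0,-2.9,3.75,0,1],
  [0,0,0,-2.9,3.75,0,1],
  [0,0,0,-2.9,3.75,0,1],
  [0,0,0,-2.9,3.75,0,1],
  [0,0,0,-2.9,3.75,0,1],
  [0,0,0,-2.9,3.75,0,1],
  [0,0,0,-2.9,3.75,0,1],
  [0,0,0,-2,2.6,0,1],
  [0,0,0,-1.1,1.1,0,1],
  [0,0,0,0,0,0,1],
])

```text
time_s: 28.08
eef_pos: [0.5992, -0.1134, 0.2562]
eef_rot: [0.898, 0.441, -0.0, -0.001]
ft_force: [-0.1, 0.4, -1.5]
width: 0.179
```

Run:
```python
from h import *
plan(.600,-.1135,.133,52.3)
S=imaging.capture("side"); crop(S,270,160,450,300,4.4,"pics/s12.png")
T=imaging.capture("top"); crop(T,180,180,300,280,6,"pics/t12.png")
for t in(60,75): holes(T,(190,185,270,265),t,.095); holes(S,(255,150,310,205),t,.095)
```

```text
tcp [ 0.5992 -0.1134  0.2562] psi 52.3 turn z -0.0 shift cm after turn [ 0.04  0.07 12.32] j6 -1.29 f [-0.1  0.4 -1.5] w 1.58 t 28.075
outer area 265 ctr [445.  323.4] mom 445.7 312.1 size [ 58.9 136.7] long yaw 139.7
outer area 181 ctr [490.4 387.6] mom 495.9 391.4 size [47.6 96.3] long yaw 147.8
```

View pics/s12.png

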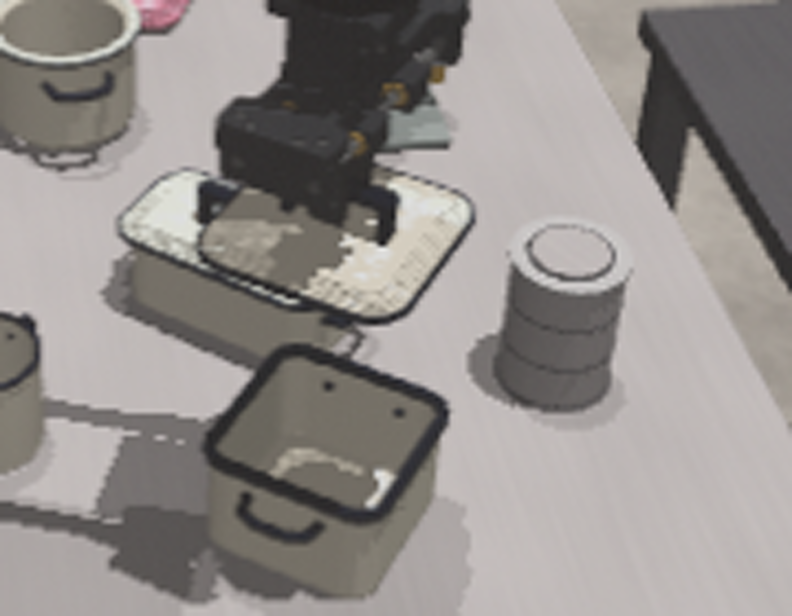

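View pics/t12.png

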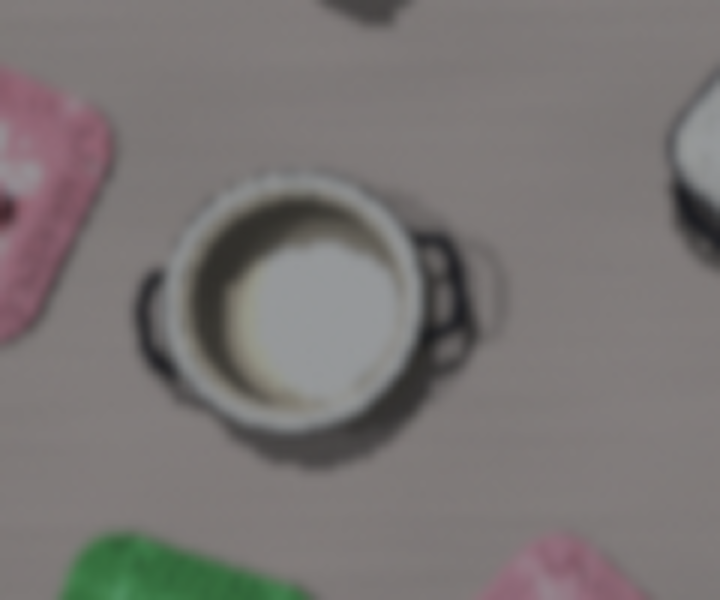

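The square lid is above the square pot with its edges parallel. The round pot's rim turns out to be white, centred at crop pixel (295,303) in the top view. I'll lower the lid part way.

Request:
carry_out([
  [0,0,0,0.05,0.07,2,1],
  [0,0,0,0,0,3,1],
  [0,0,0,0,0,3,1],
  [0,0,0,0,0,2.5,1],
  [0,0,0,0,0,1.5,1],
  [0,0,0,0,0,0.5,1],
  [0,0,0,0,0,0,1],
])

```text
time_s: 29.05
eef_pos: [0.6007, -0.113, 0.1321]
eef_rot: [0.898, 0.441, 0.0, 0.0]
ft_force: [0.4, -0.7, -1.8]
width: 0.177
```

Run:
```python
from h import *
plan(.600,-.1135,.0989,52.3)
S=imaging.capture("side"); crop(S,290,200,400,300,6,"pics/s13.png")
```

```text
tcp [ 0.6007 -0.113   0.1321] psi 52.3 turn z 0.0 shift cm after turn [-0.08 -0.02  3.32] j6 -1.29 f [ 0.4 -0.7 -1.8] w 1.56 t 29.05
```

View pics/s13.png

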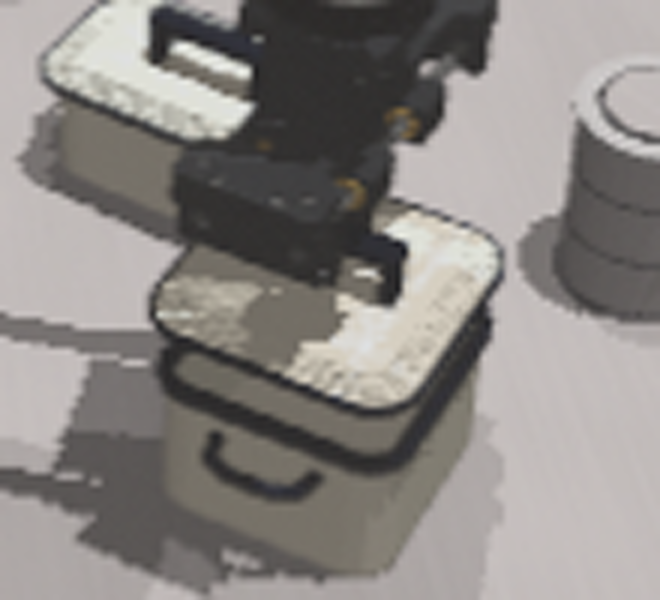

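The square lid lines up over the rim, with corner overhangs of 152 to 500 against 160 to 490. Lower it.

Request:
carry_out([
  [0,0,0,-0.05,0,0.6,1],
  [0,0,0,0,0,0.8,1],
  [0,0,0,0,0,0.6,1],
  [0,0,0,0,0,0.4,1],
  [0,0,0,0,0,0.3,1],
  [0,0,0,0,0,0.2,1],
  [0,0,0,0,0,0.1,1],
  [0,0,0,0,0,0,1],
])

```text
time_s: 30.1
eef_pos: [0.6002, -0.1136, 0.102]
eef_rot: [0.898, 0.441, 0.0, 0.0]
ft_force: [-1.0, 0.3, -2.8]
width: 0.171
```

Request:
carry_out([
  [0,0,0,0,0,0.1,1],
  [0,0,0,0,0,0.1,1],
  [0,0,0,0,0,0,1],
])

```text
time_s: 30.48
eef_pos: [0.6001, -0.1135, 0.0998]
eef_rot: [0.898, 0.441, -0.0, -0.0]
ft_force: [0.5, 0.6, -2.8]
width: 0.178
```

Request:
carry_out([
  [0,0,0,0,0,0.08,1],
  [0,0,0,0,0,0.06,1],
  [0,0,0,0,0,0,1],
])

```text
time_s: 30.85
eef_pos: [0.6002, -0.1136, 0.0986]
eef_rot: [0.898, 0.441, 0.0, 0.0]
ft_force: [0.4, 0.3, -1.4]
width: 0.174
```

Request:
carry_out([
  [0,0,0,0,0,0.08,1],
  [0,0,0,0,0,0,1],
])

```text
time_s: 31.1
eef_pos: [0.6002, -0.1136, 0.0986]
eef_rot: [0.898, 0.441, -0.0, 0.0]
ft_force: [-4.0, 0.3, 5.6]
width: 0.177
```

Seated (contact at 0.0986, 0.0989 expected). Release and rise.

Request:
carry_out([
  [0,0,0,0,0,-0.05,2.2],
  [0,0,0,0,0,0,4],
  [0,0,0,0,0,0,6],
  [0,0,0,0,0,0,6],
  [0,0,0,0,0,-1,6],
  [0,0,0,0,0,-2,6],
  [0,0,0,0,0,-4,8.8],
  [0,0,0,0,0,-4,8.8],
  [0,0,0,0,0,-4,8.8],
  [0,0,0,0,0,0,8.8],
])

```text
time_s: 32.35
eef_pos: [0.6025, -0.1144, 0.2545]
eef_rot: [0.898, 0.441, 0.003, 0.004]
ft_force: [-0.1, -0.2, -0.3]
width: 0.999
```

Run:
```python
from h import *
plan(.4613,-.3533,.25,35.2)
S=imaging.capture("side"); crop(S,220,140,420,300,4,"pics/s14.png")
T=imaging.capture("top")
# round pot: saturation/brightness of white rim vs bench: outer ring fit by edges
x0,y0,x1,y1=195,195,265,265
g=cv2.resize(T["img"][y0:y1,x0:x1].max(2),None,fx=4,fy=4,interpolation=cv2.INTER_CUBIC)
for t in (125,132,140,148):
    m=(g>t).astype(np.uint8)
    cs,h=cv2.findContours(m,cv2.RETR_CCOMP,cv2.CHAIN_APPROX_NONE)
    for k,hh in zip(cs,h[0]):
        if cv2.contourArea(k)>6000:
            k=cv2.convexHull(k) 
            w=onz(T,(k[:,0]+.5)/4-.5+[x0,y0],.095)[:,:2]*1000
            (c,s,a)=cv2.fitEllipse(w.astype(np.float32)); print(t,hh[3],np.round(c,1),np.round(s,1))
# lid bar on board
m=T["img"][200:265,420:500].max(2)<50
n,l,st,ce=cv2.connectedComponentsWithStats(m.astype(np.uint8))
for i in range(1,n):
    if st[i,4]>30: print(st[i],onz(T,[ce[i]+[420,200]],.058).round(4))
crop(T,180,140,520,300,2.3,"pics/t14.png")
```

```text
tcp [ 0.6025 -0.1144  0.2545] psi 52.3 turn z 17.1 shift cm after turn [-25.31  11.38   0.45] j6 -1.29 f [-0.1 -0.2 -0.3] w 8.8 t 32.35
125 -1 [429.6 370.9] [209.2 249.9]
125 0 [478.8 369. ] [106.7 110.8]
125 -1 [593.9 519. ] [ 44.8 256.8]
132 -1 [477.4 367.4] [122.5 123.8]
132 0 [478.7 368.8] [110.4 113.7]
140 -1 [472.2 348.3] [ 81.3 103.8]
148 -1 [466.9 353.3] [70.6 72.5]
[ 5  0  7  6 33] [[ 0.5524 -0.2371  0.058 ]]
[37 24 20 15 58] [[ 0.4616 -0.3513  0.058 ]]
```

View pics/s14.png

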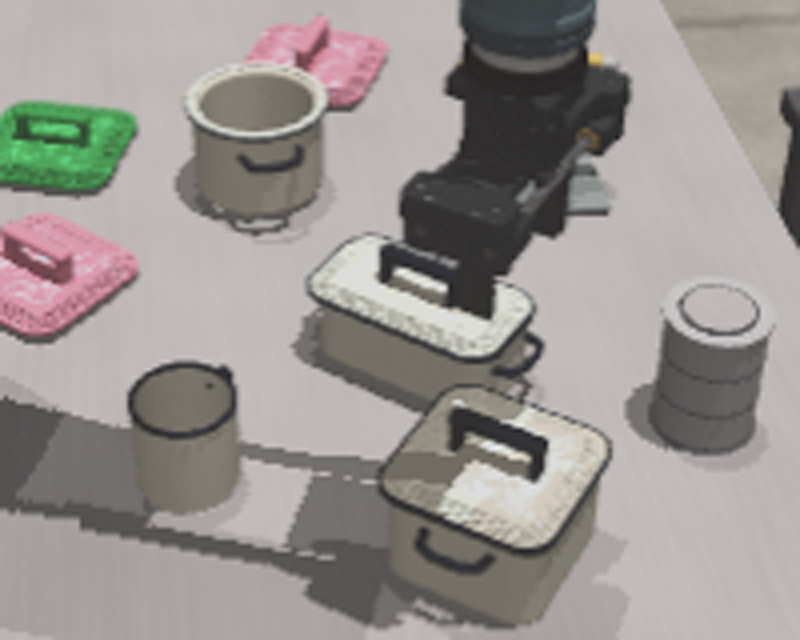

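View pics/t14.png

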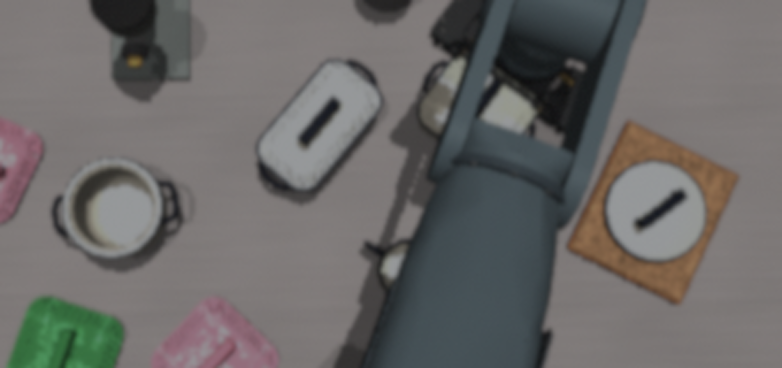

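Both seated lids sit flush on their rims. The round pot's mouth is 110 x 114 mm at (0.478, 0.368), and the round lid's bar is where I left it. Fetch the round lid.

Request:
carry_out([
  [0,0,8.55,0,0,0,8.8],
  [0,0,8.55,0,0,0,8.8],
  [0,0,0,-2.3,1,0,8.8],
  [0,0,0,-5,2.25,0,8.8],
  [0,0,0,-5,2.25,0,8.8],
  [0,0,0,-5,2.25,0,8.8],
  [0,0,0,-4.5,2.1,0,8.8],
  [0,0,0,-2.5,1.1,0,8.8],
  [0,0,0,-1,0.45,0,8.8],
  [0,0,0,0,0,0,8.8],
  [0,0,0,0,0,0,8.8],
])

```text
time_s: 33.83
eef_pos: [0.4596, -0.3514, 0.2479]
eef_rot: [0.953, 0.303, 0.0, -0.0]
ft_force: [0.7, -0.2, 0.6]
width: 0.994
```

Run:
```python
from h import *
plan(.4613,-.3533,.0432,35.2)
T=imaging.capture("top");S=imaging.capture("side")
crop(T,180,140,520,300,2.3,"pics/t15.png")
x0,y0,x1,y1=260,148,320,200
g=cv2.resize(S["img"][y0:y1,x0:x1].max(2),None,fx=4,fy=4,interpolation=cv2.INTER_CUBIC)
print(proj(S,[[.478,.368,.095],[.478+.056,.368,.095],[.478-.056,.368,.095],[.478,.368+.056,.095],[.478,.368-.056,.095]]).round(1))
crop(S,255,140,325,200,10,"pics/s15.png")
```

```text
tcp [ 0.4596 -0.3514  0.2479] psi 35.3 turn z 0.1 shift cm after turn [ 0.03  0.26 20.47] j6 -1.47 f [ 0.7 -0.2  0.6] w 8.76 t 33.825
[[284.5 164.2]
 [299.9 163.1]
 [269.  165.3]
 [283.2 156.2]
 [285.9 172.6]]
```

View pics/s15.png

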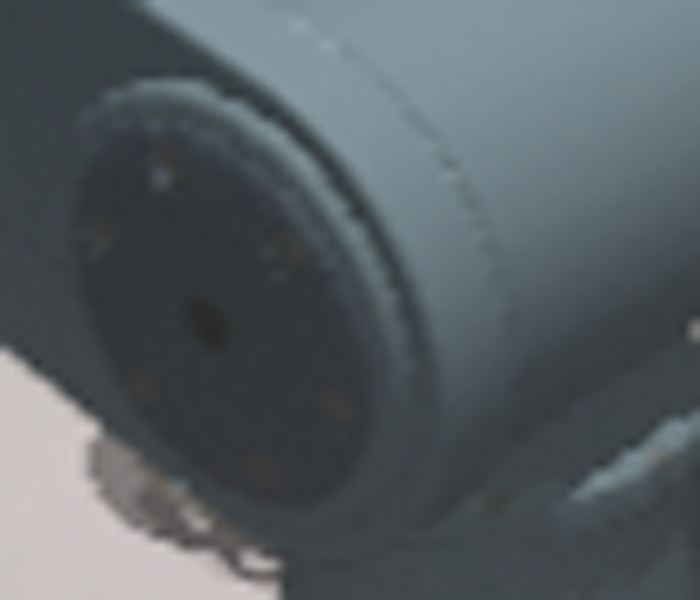

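View pics/t15.png

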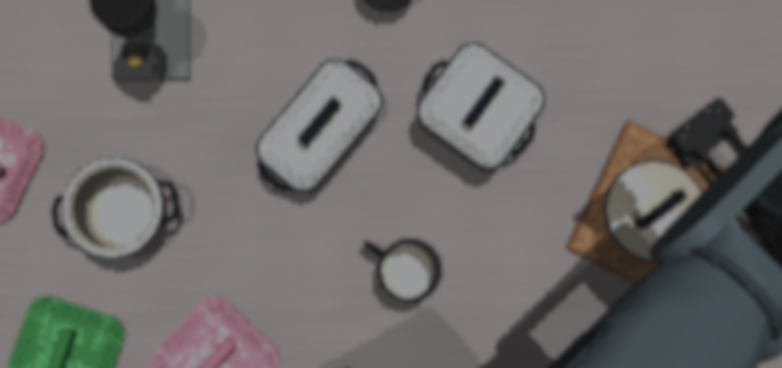

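The arm hides the round pot in this side view. In the earlier one (s14) the mouth spans columns 270 to 298, centre 284, and the point I measured from above projects to 284.5, so they agree. The top view shows both placed lids in line with their pots. Grip the round lid.

Request:
carry_out([
  [0,0,0,0.03,0.25,2.5,8.8],
  [0,0,0,0,0,4,8.8],
  [0,0,0,0,0,4,8.8],
  [0,0,0,0,0,4,8.8],
  [0,0,0,0,0,2.5,8.8],
  [0,0,0,0,0,2,8.8],
  [0,0,0,0,0,1.3,8.8],
  [0,0,0,0,0,0,4],
  [0,0,0,0,0,0,3],
  [0,0,0,0,0,0,2.2],
  [0,0,0,0,0,0,1.5],
  [0,0,0,0,0,0,1],
  [0,0,0,0,0,0,1],
  [0,0,0,0,0,0,1],
  [0,0,0,0,0,0,1],
], force=25)

```text
time_s: 35.8
eef_pos: [0.4608, -0.3544, 0.0452]
eef_rot: [0.953, 0.302, 0.0, -0.0]
ft_force: [0.7, -0.2, 0.6]
width: 0.178
```

Request:
carry_out([
  [0,0,0,0,0,-0.5,1],
  [0,0,0,0,0,-1,1],
  [0,0,0,0,0,-2,1],
  [0,0,0,0,0,-4,1],
  [0,0,0,0,0,-4,1],
  [0,0,0,0,0,-4,1],
  [0,0,0,0,0,-4,1],
  [0,0,0,0,0,-1.5,1],
  [0,0,0,0,0,0,1],
  [0,0,0,0,0,0,1],
])

```text
time_s: 37.05
eef_pos: [0.4601, -0.3537, 0.2533]
eef_rot: [0.953, 0.302, -0.001, -0.001]
ft_force: [-0.4, -0.9, -2.1]
width: 0.179
```

Run:
```python
from h import *
plan(.478,.368,.255,103.2)
plan(.478,.368,.255,35.2)
S=imaging.capture("side"); crop(S,220,200,420,360,3.5,"pics/s16.png")
```

```text
tcp [ 0.4601 -0.3537  0.2533] psi 35.2 turn z -68.0 shift cm after turn [69.85 18.23 -0.17] j6 -1.47 f [-0.4 -0.9 -2.1] w 1.58 t 37.05
tcp [ 0.4601 -0.3537  0.2533] psi 35.2 turn z -0.0 shift cm after turn [ 43.07 -57.94  -0.17] j6 -1.47 f [-0.4 -0.9 -2.1] w 1.58 t 37.05
```

View pics/s16.png

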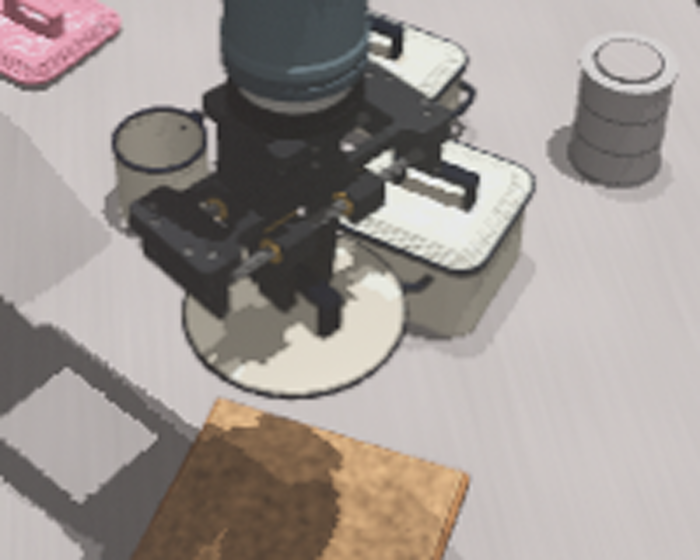

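The round lid is held level, so I'll carry it over to the round pot.

Request:
carry_out([
  [0,0,0,0,0,0,1],
  [0,0,0,1.5,-2,0,1],
  [0,0,0,2.5,-3.4,0,1],
  [0,0,0,3,-4.05,0,1],
  [0,0,0,3,-4.05,0,1],
  [0,0,0,3,-4.05,0,1],
  [0,0,0,3,-4.05,0,1],
  [0,0,0,3,-4.05,0,1],
  [0,0,0,3,-4.05,0,1],
  [0,0,0,3,-4.05,0,1],
  [0,0,0,3,-4.05,0,1],
  [0,0,0,3,-4.05,0,1],
  [0,0,0,3,-4.05,0,1],
  [0,0,0,3,-4.05,0,1],
  [0,0,0,2.6,-3.5,0,1],
  [0,0,0,2,-2.6,0,1],
  [0,0,0,1,-1.4,0,1],
  [0,0,0,0.5,-0.5,0,1],
  [0,0,0,0,0,0,1],
  [0,0,0,0,0,0,1],
])

```text
time_s: 39.6
eef_pos: [0.4792, 0.3666, 0.2552]
eef_rot: [0.953, 0.302, -0.0, 0.0]
ft_force: [-0.2, 0.6, -1.1]
width: 0.177
```

Run:
```python
from h import *
plan(.478,.368,.15,35.2)
```

```text
tcp [0.4792 0.3666 0.2552] psi 35.1 turn z -0.1 shift cm after turn [-0.02 -0.19 10.52] j6 -0.16 f [-0.2  0.6 -1.1] w 1.56 t 39.6
```

Request:
carry_out([
  [0,0,0,0,-0.19,2,1],
  [0,0,0,0,0,3,1],
  [0,0,0,0,0,3,1],
  [0,0,0,0,0,1.5,1],
  [0,0,0,0,0,1,1],
  [0,0,0,0,0,0,1],
])

```text
time_s: 40.35
eef_pos: [0.4779, 0.3689, 0.1498]
eef_rot: [0.953, 0.302, -0.0, 0.0]
ft_force: [0.3, 0.5, -0.5]
width: 0.176
```

Run:
```python
from h import *
plan(.478,.368,.1162,35.2)
S=imaging.capture("side"); crop(S,240,120,340,200,7,"pics/s17.png")
```

```text
tcp [0.4779 0.3689 0.1498] psi 35.2 turn z -0.0 shift cm after turn [-0.04  0.09  3.36] j6 -0.15 f [ 0.3  0.5 -0.5] w 1.55 t 40.35
```

View pics/s17.png

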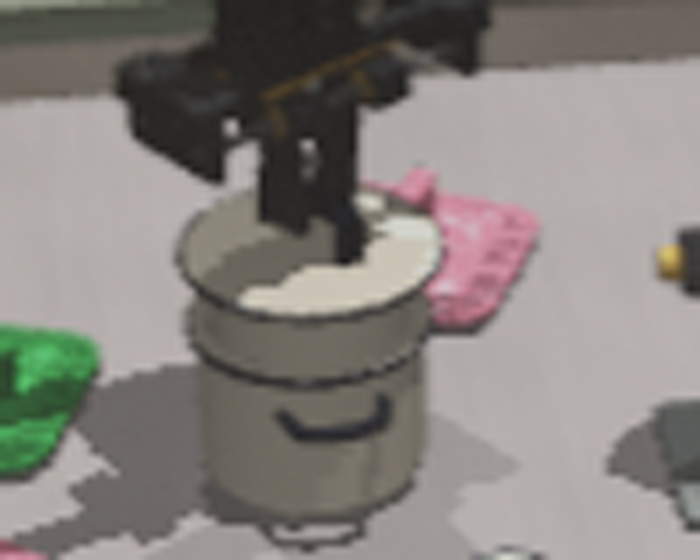

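The round lid spans 180 to 440 and the rim 187 to 428, so they are concentric within about 2 mm. Lower it.

Request:
carry_out([
  [0,0,0,-0.05,0.08,0.6,1],
  [0,0,0,0,0,0.8,1],
  [0,0,0,0,0,0.6,1],
  [0,0,0,0,0,0.4,1],
  [0,0,0,0,0,0.3,1],
  [0,0,0,0,0,0.2,1],
  [0,0,0,0,0,0.1,1],
  [0,0,0,0,0,0.1,1],
  [0,0,0,0,0,0,1],
])

```text
time_s: 41.52
eef_pos: [0.478, 0.3682, 0.1193]
eef_rot: [0.953, 0.302, 0.0, -0.0]
ft_force: [-0.1, -0.2, -2.0]
width: 0.179
```

Request:
carry_out([
  [0,0,0,0,0,0.1,1],
  [0,0,0,0,0,0.1,1],
  [0,0,0,0,0,0,1],
])

```text
time_s: 41.9
eef_pos: [0.4779, 0.3682, 0.1171]
eef_rot: [0.953, 0.302, -0.0, -0.0]
ft_force: [-0.2, 1.0, -1.2]
width: 0.173
```

Request:
carry_out([
  [0,0,0,0,0,0.08,1],
  [0,0,0,0,0,0.06,1],
  [0,0,0,0,0,0,1],
])

```text
time_s: 42.28
eef_pos: [0.4781, 0.3682, 0.1165]
eef_rot: [0.953, 0.302, 0.0, 0.0]
ft_force: [-2.7, -1.3, 5.3]
width: 0.18
```

Contact at 0.1165 with 0.1162 expected, so it is seated. Release.

Request:
carry_out([
  [0,0,0,0,0,-0.03,2.2],
  [0,0,0,0,0,0,4],
  [0,0,0,0,0,0,6],
  [0,0,0,0,0,0,6],
  [0,0,0,0,0,-1,6],
  [0,0,0,0,0,-2,6],
  [0,0,0,0,0,-4,8.8],
  [0,0,0,0,0,-4,8.8],
  [0,0,0,0,0,-4,8.8],
  [0,0,0,0,0,0,8.8],
  [0,0,0,0,0,0,8.8],
  [0,0,0,0,0,0,8.8],
])

```text
time_s: 43.78
eef_pos: [0.4773, 0.3678, 0.2649]
eef_rot: [0.953, 0.302, -0.001, 0.0]
ft_force: [-0.2, 0.3, 0.4]
width: 0.996
```

Run:
```python
from h import *
plan(.478,.368,.3,35.2)
S=imaging.capture("side"); crop(S,220,120,420,300,3.3,"pics/s18.png")
T=imaging.capture("top"); crop(T,120,90,520,330,2,"pics/t18.png")
```

```text
tcp [0.4773 0.3678 0.2649] psi 35.2 turn z -0.0 shift cm after turn [ 0.07  0.02 -3.51] j6 -0.15 f [-0.2  0.3  0.4] w 8.78 t 43.775
```

View pics/s18.png

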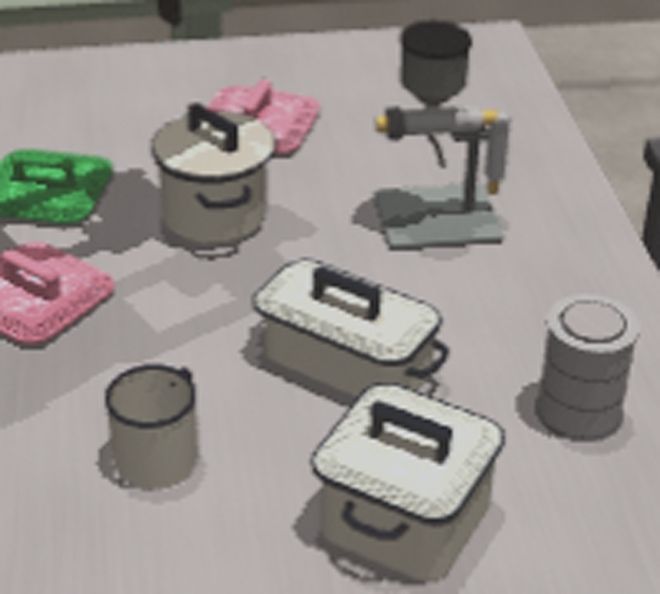

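View pics/t18.png

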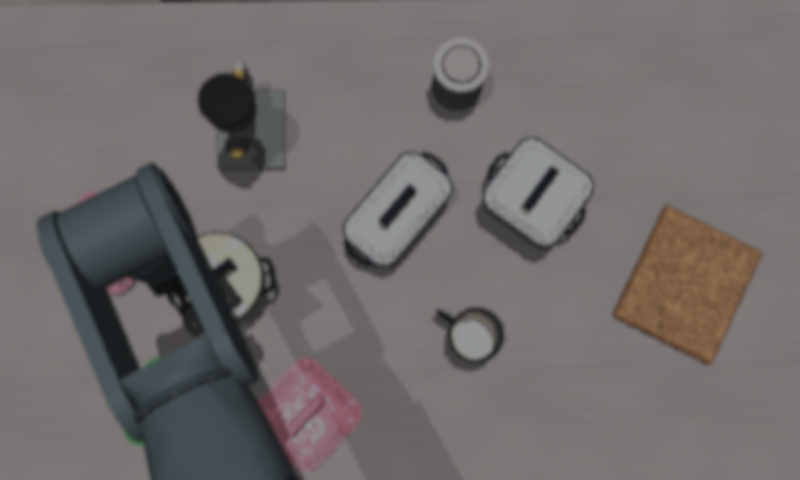

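All three lids sit level on their own pots: round at (213,145), oblong at (347,310) and square at (410,455) in the side crop. The gripper is clear and the bystanders are unmoved.

```bash
python3 -c "
from plant import r
print(r.sign_off())"
```

```text
the job is handed in; nothing more can be done
None
```

All three lids are on their own pots and fully down in the mouths, and I've handed the job in at about 44 s of the 120 s allowed. The round lid waited on the cork board while I moved the oblong lid to the oblong pot and the square lid to the square pot; it then went onto the round pot.

- **Seating:** each lid was lowered until it touched, then released. Contact came within 0.3 mm of the expected seated height (TCP z 0.0833, 0.0986 and 0.1165 m against 0.0835, 0.0989 and 0.1162 m). Contact forces read about 5–8 N.
- **Last pictures:** the final side view shows all three lids level and flush on the rims, with the gripper clear. The mug, tin, gun and pots look unmoved, though I judged that by eye and did not measure them again.
- **Checks that fell short:**
    - The square pot's centre differed by about 3–5 mm between the top and side views. I went mostly by the top view, within the 8 mm of play on each side, and the plug went in freely.
    - The round pot's rim showed white instead of the dark rim described; its mouth size matched.
    - In the last top view the arm partly hid the round lid, so its seating rests on the side view and the contact height.

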